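Draw the thick rod from its storage tube and lay it in the rest

TASK

Two metal rods stick out of the two horizontal storage tubes of the rack. Draw the thicker rod straight out of its tube and lay it gently, without dropping it, in the two V-shaped notches of the low rod rest, about centred so that both ends overhang. Leave the thinner rod where it is in its tube.

Things in the scene. Friction and masses are not known exactly. Their poses are not given: they have to be found in the camera images.
- thick_rod: The rod to move: plain round steel rod, 16 mm diameter, 220 mm long, 0.10 to 0.21 kg. Origin at its centre (middle of its length, on its axis); x along the rod. It starts with 115 mm inside one of the rack's two tubes (either one) and 105 mm sticking out of the mouth, lying on the bottom of the bore with its axis at z = 79 mm, its origin thus 5 mm inside the mouth; its -x end is the free end.
- thin_rod: The rod to leave alone: like the other but 8 mm in diameter, in the rack's other tube, sticking out equally far, its axis at z = 75 mm. Origin at its centre, x along the rod.
- rack: Storage rack fixed to the bench: grey base plate 130 x 130 x 8 mm carrying two parallel aluminium tubes, 130 mm long, 28 mm outside diameter (33 mm at the clamp bands), bore about 19 mm, closed at the back, axes 80 mm above the bench and 80 mm apart. Origin at the centre of its underside on the bench; x along the tubes, the mouths lie at x = -65 mm and open towards -x, the tube axes at y = -40 and +40 mm; z up.
- rest: Low rod rest fixed to the bench: grey base plate 190 x 50 x 5 mm with two V notches (90 degrees, open upward, about 40 mm wide at the top), one at x = -80 and one at x = +80 mm, each 12 mm thick along x, their tips 46 mm high. Origin at the centre of its underside on the bench; x along the line of the notches, z up. The thick rod at rest in both notches has its axis 36 mm above the bench, along x over the origin; between the notches there is 140 mm of free room for fingers.

How it is judged:
On the way:
1. the thick rod has been drawn fully out of its tube (x of thick_rod in the frame of rack below -0.175 m), for 0.1 s.
At the end, for the whole second after the job is handed in: The thick rod lies still in both notches of the rest, its centre within 25 mm of the rest's middle lengthwise and 10 mm sideways, its axis 30 to 42 mm above the bench and within 10 degrees of the line of the notches; the thin rod is within 30 mm of where it started (x of thick_rod in the frame of rest between -0.025 and 0.025 m and y of thick_rod in the frame of rest between -0.01 and 0.01 m and z of thick_rod in the frame of rest between 0.03 and 0.042 m and angle between the x axis of thick_rod and the x axis of rest, either way round below 0.17 rad and linear speed of thick_rod below 0.02 m/s and distance of thin_rod from where it was at the start of the episode below 0.03 m); the robot touches nothing.
It fails at once if the thin rod is moved by more than 30 mm (distance of thin_rod from where it was at the start of the episode above 0.03 m).
It fails at once if the thick rod is dropped (faster than 0.7 m/s with no finger touching it, a fall of about 25 mm) (linear speed of thick_rod above 0.7 m/s and contact force between thick_rod and the fingers below 0.05 N).
It also fails if it takes over 42 s, if anything falls off the work surface, if the arm or the gripper's body presses on something with over 40 N, if the wrist force passes 120 N, or if a joint passes its speed limit or range.

ROBOT

A 7-joint arm with a two-finger parallel gripper is mounted at the origin on a cart in front of the work surface, level with it; the furniture and walls round the work are solid. World frame = base frame: x ahead of the robot, y to its left, z up, the work surface at z = 0. Lengths are in m, angles in rad, forces in N, time in s.
With the tool pointing down it reaches from about 0.4 to 0.9 m from the base axis. Payload 5.6 kg.
Tool frame: the origin (TCP) lies on the mounting face of the last link; the fingertips stand 190 mm ahead of it and the grasp point (between the pads) lies 171 mm ahead of it (tcp_to_grasp is the distance from the TCP to the grasp point, in m); z points along the fingers, y is the direction in which the jaws open and shut (so a half turn about z gives the same grasp; the last joint's range is limited). The gripper opens to 92 mm and grips with 3 to 60 N. Pads are 20 mm wide; open, the fingers measure 128 mm over their backs; the gripper's body (75 mm by 189 mm) begins 69 mm behind the grasp point.
Start: joints at [-1.211, 0.468, -0.012, 1.603, 0.006, 1.071, -0.056], TCP at [0.255, 0.598, 0.405] pointing down, gripper open.
Joint ranges: [-2.53, 2.53], [-0.31, 2.02], [-1.57, 1.55], [0.28, 2.44], [-1.29, 4.43], [0.15, 1.84], [-2.92, 2.92]. Speed limits (rad/s): [2.57, 2.57, 3.14, 3.14, 3.14, 3.14, 3.14].

INTERFACE

Orientations are given as a rotation vector (axis times angle).
In Python, from bench import move_to, move_l, goto_joints, let_go, clamp, wait, inverse_kinematics, capture, MotionError, hand_in, current_t, current_joint_pos, current_joint_vel, current_tau, current_position, current_ee_rot, current_contact_force, current_moment, current_opening, tcp_to_grasp gives the robot as it stands. Calls block until the motion is done:
- move_to(position, orientation): joint-space move of the TCP to a pose.
- move_l(position, ori=None, feed=0.15, f_stop=None): straight line of the TCP; ori=None keeps the orientation; feed is the mean speed in m/s. With f_stop (N) it stops when the force on the tool has changed by that much, and returns True; else False.
- goto_joints(angles): joint-space move.
- let_go() and clamp(effort=None): open the fingers fully, or close them until they stop; effort is the grip in N (None keeps the last).
- wait(seconds).
- inverse_kinematics(position, orientation): joint angles nearest the present ones, or None.
- capture(name): name is "side" or "top"; returns a dict with "color" (384x512x3 uint8, blue, green, red), "K" (3x3 intrinsics, pixels), "R" (3x3) and "t" (3): a world point X has camera coordinates R X + t. Camera axes: x right, y down, z forward; pixel columns grow to the right and rows downward; lengths in m; the calibration is good to about 2 mm. A picture is of the moment at which its call begins. There is no depth.
A pose or a line that the arm cannot do raises MotionError and nothing moves.
- hand_in(): hands the job in, once; it reports no verdict.
Readings, each from a call of its own:
- current_t(): time.
- current_joint_pos(): joint angles.
- current_joint_vel(): joint speeds.
- current_tau(): joint torques, N m.
- current_position(): TCP position.
- current_ee_rot(): TCP orientation.
- current_contact_force(): force on the tool from outside, world axes, zero at the start.
- current_moment(): the same for the moment, N m.
- current_opening(): finger opening in m.
Only numpy, scipy, OpenCV 4.12 (cv2) and the standard library are available. Lean on these libraries where they do the work, as an engineer would, in place of code of your own. Each camera call takes 0.05 s, during which the arm holds its last target.

## Working session

There is one attempt and no reset: what is moved stays moved. The work goes in short steps, each a Python script; the robot and the scene stay as the last script left them, time stands still between calls to the robot, and variables do not carry over. Pictures are saved under pics/ and viewed, and the job is handed in when it is done.

```bash
ls; mkdir -p pics
python3 - <<'E'
from bench import *
import cv2,pickle
for n in ("side","top"):
    c=capture(n); cv2.imwrite(f"pics/{n}0.png",c["color"]); pickle.dump(c,open(n+"0.pkl","wb"))
    print(n,c["K"].round(1).tolist(),c["R"].round(3).tolist(),c["t"].round(3).tolist())
print(current_t(),current_ee_rot(),current_opening(),tcp_to_grasp)
E
```

```text
pics
side [[443.6, 0.0, 258.0], [0.0, 443.6, 193.0], [0.0, 0.0, 1.0]] [[0.984, -0.175, -0.015], [-0.104, -0.514, -0.851], [0.142, 0.839, -0.525]] [-0.517, 0.103, 0.884]
top [[462.2, 0.0, 255.8], [0.0, 462.2, 185.7], [0.0, 0.0, 1.0]] [[-0.001, -1.0, 0.002], [-0.997, 0.001, -0.078], [0.078, -0.002, -0.997]] [-0.024, 0.528, 0.993]
0.1 [-6.28460239e-01 -3.07791560e+00  2.34160826e-03] 0.09218368127124756 0.1714
```

View pics/side0.png

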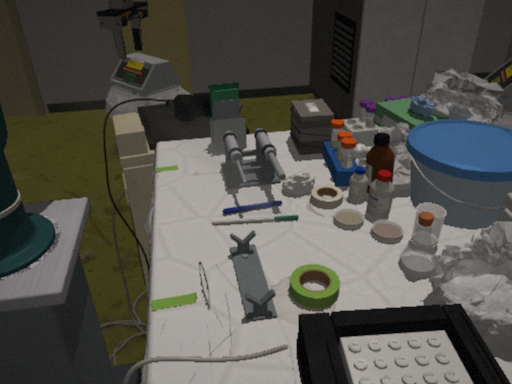

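View pics/top0.png

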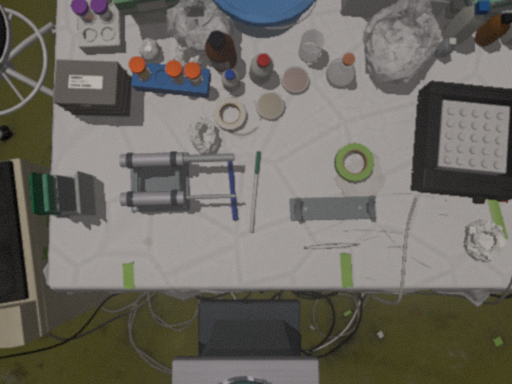

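Run:
```python
import cv2,pickle
c=pickle.load(open("top0.pkl","rb"))["color"]
cv2.imwrite("pics/t_rack.png",cv2.resize(c[140:220,110:270],None,fx=5,fy=5,interpolation=2))
cv2.imwrite("pics/t_rest.png",cv2.resize(c[180:240,270:400],None,fx=6,fy=6,interpolation=2))
c=pickle.load(open("side0.pkl","rb"))["color"]
cv2.imwrite("pics/s_all.png",cv2.resize(c[120:320,200:340],None,fx=3,fy=3,interpolation=2))
```

```text
(no output)
```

View pics/t_rack.png

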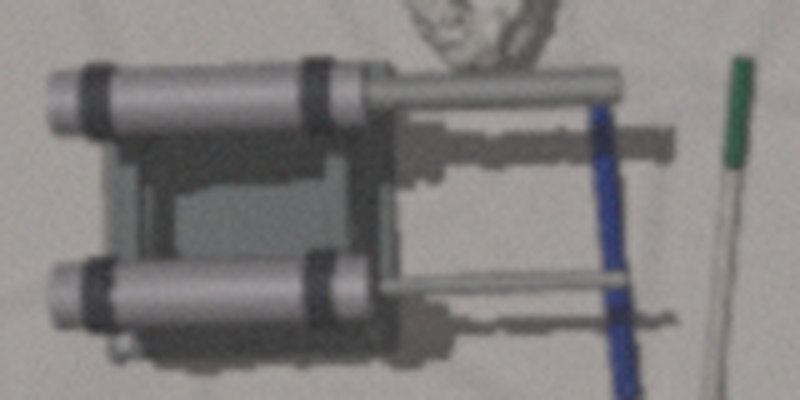

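View pics/t_rest.png

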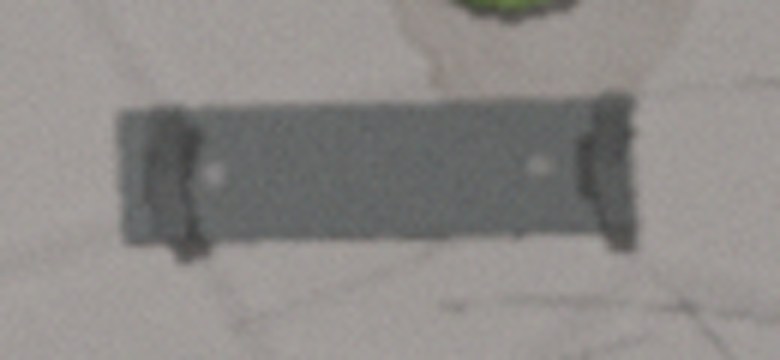

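View pics/s_all.png

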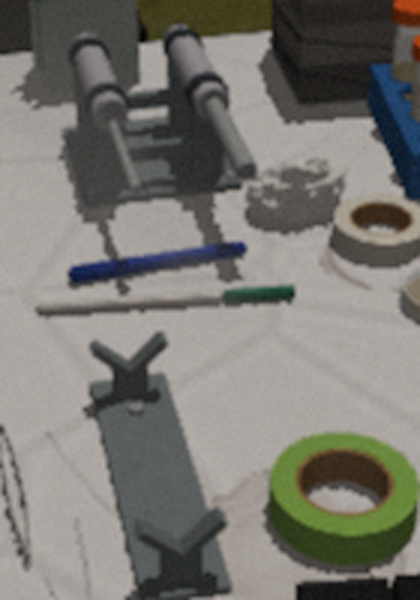

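```bash
cat > h.py <<'E'
import numpy as np,pickle,cv2
C={n:pickle.load(open(n+"0.pkl","rb")) for n in("top","side")}
def ray(n,uv,z,c=None):
    c=c or C[n]; R,t,K=c["R"],c["t"],c["K"]
    d=R.T@np.linalg.solve(K,[uv[0],uv[1],1]); o=-R.T@t
    return o+d*(z-o[2])/d[2]
def proj(n,X,c=None):
    c=c or C[n]; p=c["K"]@(c["R"]@np.array(X)+c["t"]); return p[:2]/p[2]
def zr(u,v,s,ox,oy): return ((u+.5)/s-.5+ox,(v+.5)/s-.5+oy)
E
python3 - <<'E'
from h import *
np.set_printoptions(precision=4,suppress=True)
T=lambda u,v,z:ray("top",zr(u,v,5,110,140),z)
P={}
P['thick mouth']=T(368,91.5,.08);P['thick end']=T(621,86,.079)
P['tube hi back']=T(49,103,.08);P['tube hi mouth']=T(370,97,.08)
P['tube lo back']=T(49,296,.08);P['tube lo mouth']=T(370,286,.08)
P['thin mouth']=T(375,287,.075);P['thin end']=T(625,278,.075)
S=lambda u,v,z:ray("top",zr(u,v,6,270,180),z)
for k,a in dict(TL=(120,112),TR=(600,98),BL=(125,244),BR=(600,238)).items(): P[k]=S(*a,.005)
P['s1']=S(215,174,.007);P['s2']=S(540,165,.007)
for k,a in P.items(): print(k,a)
print(np.linalg.norm(P['thick mouth']-P['thick end']),np.linalg.norm(P['tube hi back']-P['tube hi mouth']),np.linalg.norm(P['tube hi back']-P['tube lo back']),np.linalg.norm(P['TL']-P['BL']))
# side: mask-free: end positions
V=lambda u,v,z:ray("side",zr(u,v,3,200,120),z)
print('side thick end',V(245,167,.079),'thin end',V(137,183,.075))
print('rest corners', V(92,383,.005),V(230,592,.005),V(163,373,.005))
# notch tips at z=.046
for a in [(95,347),(162,338),(143,545),(222,516)]: print('tip',V(*a,.046))
E
```

```text
thick mouth [0.5817 0.1265 0.08  ]
thick end [0.5841 0.0216 0.079 ]
tube hi back [0.577  0.2586 0.08  ]
tube hi mouth [0.5794 0.1256 0.08  ]
tube lo back [0.4969 0.2569 0.08  ]
tube lo mouth [0.5009 0.1247 0.08  ]
thin mouth [0.5008 0.1234 0.075 ]
thin end [0.5044 0.0199 0.075 ]
TL [ 0.5016 -0.0993  0.005 ]
TR [ 0.5066 -0.2773  0.005 ]
BL [ 0.4528 -0.1008  0.005 ]
BR [ 0.4549 -0.2763  0.005 ]
s1 [ 0.4785 -0.1341  0.007 ]
s2 [ 0.4818 -0.2542  0.007 ]
0.10492690172079064 0.13304341824940394 0.08010585056591384 0.04880004246633679
side thick end [0.5813 0.0255 0.079 ] thin end [0.5034 0.0253 0.075 ]
rest corners [ 0.4522 -0.1037  0.005 ] [ 0.5025 -0.2934  0.005 ] [ 0.4989 -0.1023  0.005 ]
tip [ 0.454  -0.1202  0.046 ]
tip [ 0.4962 -0.1191  0.046 ]
tip [ 0.4572 -0.2911  0.046 ]
tip [ 0.5011 -0.2785  0.046 ]
```

```bash
cat >> h.py <<'E'
from scipy.spatial.transform import Rotation as Ro
TH=0.025
def ori(s,th=TH):
    y=s*np.array([1,th,0])/np.hypot(1,th); z=np.array([0,0,-1.]); x=np.cross(y,z)
    return Ro.from_matrix(np.c_[x,y,z]).as_rotvec()
G=np.array([0.5824,0.108]) # grasp xy on the rod
E
python3 - <<'E'
from h import *
from bench import *
np.set_printoptions(precision=3,suppress=True)
for s in(1,-1):
    for p in [(G[0],G[1],.36),(G[0],G[1],.25),(.586,-.06,.25),(.479,-.1735,.207)]:
        print(s,inverse_kinematics(np.array(p),ori(s)))
print(current_position(),current_joint_pos())
# tweezers check: same ends in two views
print('tw',ray("top",(305,248),0),ray("top",(357,244),0),ray("side",(201,263),0),ray("side",(209,306),0))
print('tape left edge',ray("top",(335,162),.0),ray("top",(355,183),.0))
E
```

```text
1 [-0.619  0.444  0.493  1.816 -0.254  0.944  0.009]
1 [-0.577  0.599  0.445  1.878 -0.366  0.746  0.098]
1 [-0.337  0.607  0.506  1.889 -0.416  0.752  0.428]
1 [-0.255  0.634  0.68   2.101 -0.678  0.636  0.923]
-1 [-0.129  0.427 -0.143  1.782  0.073  0.937  2.864]
-1 [-0.061  0.585 -0.234  1.841  0.192  0.737  2.767]
-1 [-0.8    1.075  1.334  1.915 -1.154  1.208 -2.14 ]
-1 [-0.627  1.108  1.332  2.119 -1.269  1.145 -1.747]
[0.255 0.598 0.404] [-1.211  0.468 -0.012  1.604  0.006  1.071 -0.056]
tw [ 0.391 -0.133  0.   ] [ 0.4   -0.248  0.   ] [ 0.393 -0.133  0.   ] [ 0.399 -0.244  0.   ]
tape left edge [ 0.583 -0.202  0.   ] [ 0.536 -0.246  0.   ]
```

Run:
```python
from h import *
from bench import *
o=ori(1)
move_to(np.array([*G,.36]),o); print(current_t(),current_position())
print(move_l(np.array([*G,.262]),feed=.15,f_stop=15)); 
c=capture("top");cv2.imwrite("pics/t1.png",c["color"])
c=capture("side");cv2.imwrite("pics/s1.png",cv2.resize(c["color"][60:260,160:360],None,fx=3,fy=3,interpolation=2))
print(current_t(),current_position(),current_contact_force())
```

```text
2.2167 [0.58224521 0.10966992 0.35995784]
False
3.1167 [0.58292524 0.1080703  0.2631729 ] [-0.06221268 -0.51561145  0.05579026]
```

View pics/s1.png

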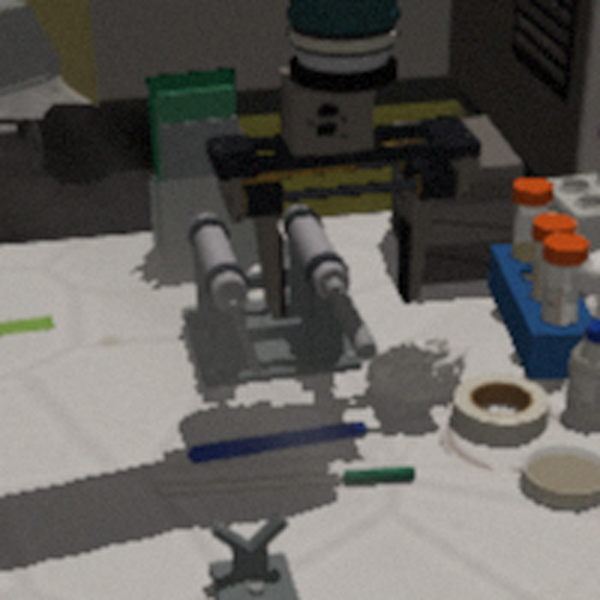

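View pics/t1.png

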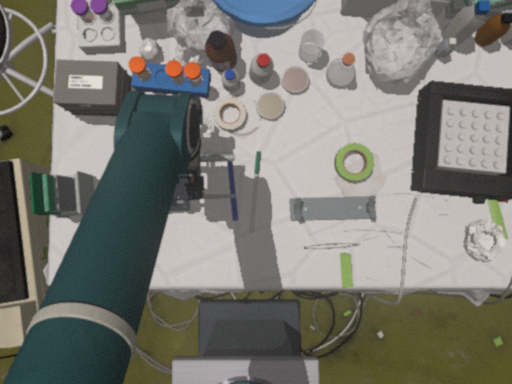

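Run:
```python
from h import *
for x in(.583-.05,.583,.583+.05):
  for z in(.073,.10,.16): print(x,z,((proj("side",(x,.108,z))-[160,60])*3).round(0))
print((proj("side",(.583,.108,.079))-[160,60])*3,(proj("side",(.5817,.1265,.079))-[160,60])*3)
```

```text
0.5329999999999999 0.073 [278. 307.]
0.5329999999999999 0.1 [277. 275.]
0.5329999999999999 0.16 [275. 201.]
0.583 0.073 [342. 301.]
0.583 0.1 [343. 269.]
0.583 0.16 [343. 195.]
0.633 0.073 [406. 295.]
0.633 0.1 [407. 263.]
0.633 0.16 [409. 189.]
[342.4217787  293.79437501] [335.86159795 283.25893037]
```

The side view shows the fingers at (278,307) and (405,295) in the crop. They straddle the thick rod just ahead of the tube mouth, as projected. Next: descend, clamp and make a short pull.

Run:
```python
from h import *
from bench import *
np.set_printoptions(precision=4,suppress=True)
print(move_l(np.array([*G,.2500]),feed=.08,f_stop=15),current_position())
clamp(50); print(current_opening(),current_contact_force(),current_t())
p=current_position(); d=np.array([TH,-1,0])
print(move_l(p+.03*d+[0,0,.0],feed=.08,f_stop=25),current_position(),current_contact_force(),current_opening())
c=capture("side");cv2.imwrite("pics/s2.png",cv2.resize(c["color"][100:250,180:330],None,fx=4,fy=4,interpolation=2))
print(current_t())
```

```text
False [0.5821 0.108  0.2495]
0.014423347295622698 [-3.6794 -0.0365  2.9468] 4.575
False [0.5828 0.0768 0.2498] [-0.7567 -1.4612 -0.1629] 0.014272826458024546
5.15
```

View pics/s2.png

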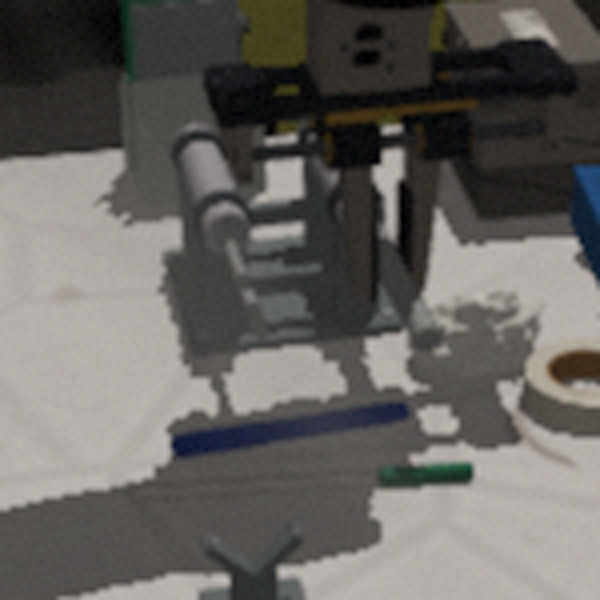

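The rod is held between the fingers and came along: its free end is at about crop (428,332). The forces are low. Continue the draw.

Run:
```python
from h import *
from bench import *
np.set_printoptions(precision=4,suppress=True)
print('end',ray("side",zr(428,332,4,180,100),.079))
p=current_position(); d=np.array([TH,-1,0])
print(move_l(p+.13*d,feed=.13,f_stop=25),current_position(),current_contact_force(),current_opening())
for n in("side","top"):
    c=capture(n);cv2.imwrite(f"pics/{n}3.png",cv2.resize(c["color"][100:300,140:400],None,fx=3,fy=3,interpolation=2));pickle.dump(c,open(n+"3.pkl","wb"))
print(current_t(),current_moment())
```

```text
end [ 0.5853 -0.0068  0.079 ]
False [ 0.5861 -0.0515  0.2497] [-0.5332  0.0118 -1.2995] 0.014598405400567114
6.4083 [-0.1005  0.0677 -0.0432]
```

View pics/side3.png

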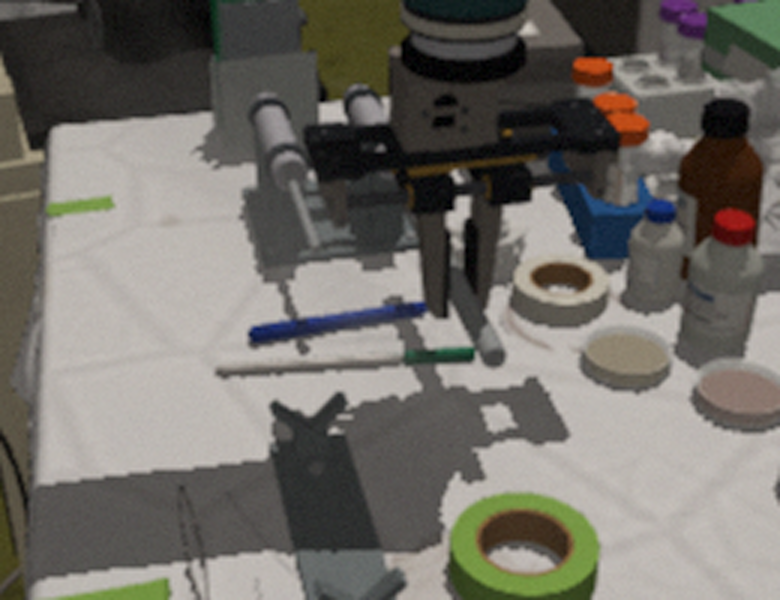

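View pics/top3.png

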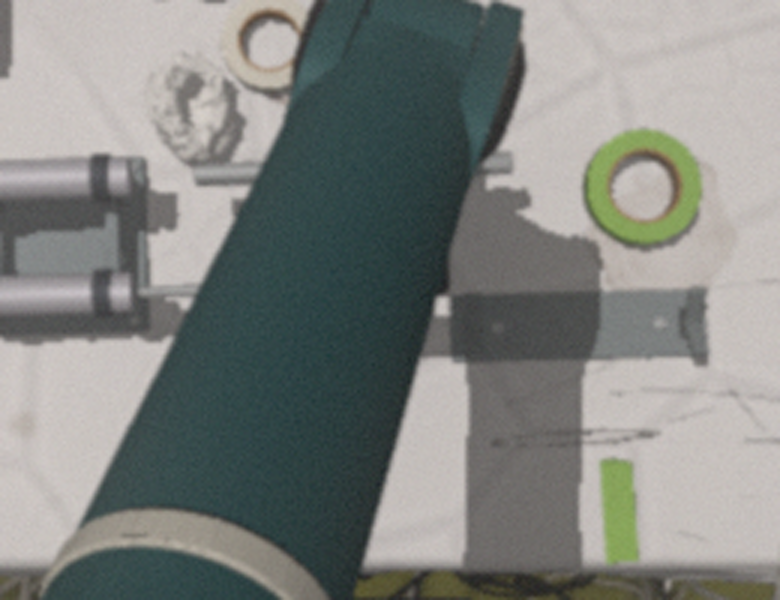

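Run:
```python
from h import *
from bench import *
np.set_printoptions(precision=4,suppress=True)
a=ray("top",zr(194,175,3,140,100),.079);b=ray("top",zr(512,163,3,140,100),.079)
print(a,b,np.linalg.norm(a-b),(a+b)/2-current_position())
```

```text
[0.5816 0.0827 0.079 ] [ 0.5898 -0.1375  0.079 ] 0.22039295772700446 [-0.0004  0.0241 -0.1707]
```

Run:
```python
from h import *
from bench import *
np.set_printoptions(precision=4,suppress=True)
p=current_position()
move_l(np.array([p[0],p[1],.32]),feed=.12)
move_l(np.array([.4795,-.173,.30]),feed=.15)
move_l(np.array([.4795,-.173,.232]),feed=.12)
print(current_position(),current_opening(),current_contact_force(),current_t())
for n in("side","top"):
    c=capture(n);cv2.imwrite(f"pics/{n}4.png",cv2.resize(c["color"][160:340,190:390],None,fx=4,fy=4 if 0 else 3,interpolation=2) if 0 else cv2.resize(c["color"][160:340,190:390],None,fx=3,fy=3,interpolation=2));pickle.dump(c,open(n+"4.pkl","wb"))
```

```text
[ 0.4798 -0.1731  0.2323] 0.014790032572396708 [-1.02    0.3368 -1.9265] 9.0917
```

View pics/side4.png

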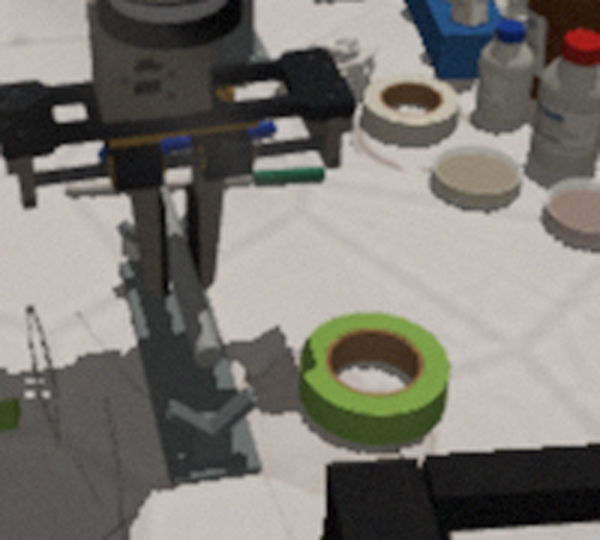

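View pics/top4.png

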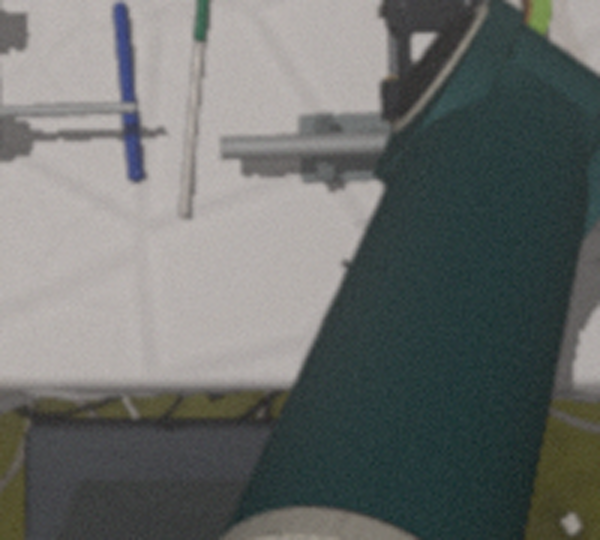

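Run:
```python
from h import *
np.set_printoptions(precision=4,suppress=True)
print(ray("top",zr(220,147,3,190,160),.061), ray("top",zr(385,144,3,190,160),.061),ray("side",zr(207,350,3,190,160),.061))
# near notch tips & far in this view
for a in [(170,404),(252,398)]: print(ray("side",zr(*a,3,190,160),.046))
# expected plate ends
for y in(-.102,-.292): print((proj("side",(.479+(-.197-y)*TH,y,.005))-[190,160])*3,(proj("top",(.479,y,.005))-[190,160])*3)
```

```text
[ 0.4769 -0.0392  0.061 ] [ 0.4789 -0.1546  0.061 ] [ 0.4814 -0.2556  0.061 ]
[ 0.458  -0.2761  0.046 ]
[ 0.5008 -0.2799  0.046 ]
[158.0668 255.8455] [302.6185 145.2546]
[219.508  474.7952] [559.3341 145.0402]
```

Run:
```python
from h import *
np.set_printoptions(precision=4,suppress=True)
im=C["top"]["color"]; h=cv2.cvtColor(im,cv2.COLOR_BGR2HSV)
m=cv2.inRange(h,(30,90,60),(50,255,255)); m[:, :320]=0; m[:130]=0; m[200:]=0; m[:,390:]=0
ys,xs=np.nonzero(m); print(xs.min(),xs.max(),ys.min(),ys.max())
c=((xs.min()+xs.max())/2,(ys.min()+ys.max())/2)
for z in(0,.02,.03): print(z,ray("top",(xs.min()-.5,c[1]),z),ray("top",(xs.max()+.5,c[1]),z),ray("top",(c[0],ys.max()+.5),z),ray("top",(c[0],ys.min()-.5),z))
im=C["side"]["color"]; h=cv2.cvtColor(im,cv2.COLOR_BGR2HSV)
m=cv2.inRange(h,(30,90,40),(50,255,255)); m[:, :280]=0; m[:250]=0; m[320:]=0; m[:,350:]=0
ys,xs=np.nonzero(m); print(xs.min(),xs.max(),ys.min(),ys.max())
print(proj("side",(.583,-.246+.043,.0)),proj("side",(.583,-.246+.043,.025)),proj("side",(.583,-.246-.043,.0)))
```

```text
336 372 144 180
0 [ 0.5833 -0.2034  0.    ] [ 0.5833 -0.2867  0.    ] [ 0.5416 -0.2443  0.    ] [ 0.6253 -0.2458  0.    ]
0.02 [ 0.5807 -0.1999  0.02  ] [ 0.5807 -0.2815  0.02  ] [ 0.5398 -0.24    0.02  ] [ 0.6219 -0.2415  0.02  ]
0.03 [ 0.5794 -0.1982  0.03  ] [ 0.5794 -0.279   0.03  ] [ 0.5389 -0.2379  0.03  ] [ 0.6202 -0.2393  0.03  ]
290 339 265 307
[309.6353 274.802 ] [310.2916 264.1198] [324.026  310.0469]
```

I got the sign of the offset wrong: the rod's centre lies 24 mm on the +y side of the grip, so it is still 49 mm short of the rest's middle. I'll shift along the rest and stop about 12 mm short of centre, which is within tolerance. That keeps the opening fingers clear of the green tape roll.

Run:
```python
from h import *
from bench import *
np.set_printoptions(precision=4,suppress=True)
move_l(np.array([.4797,-.2085,.232]),feed=.08)
wait(.2); print(current_contact_force())
r=move_l(np.array([.4797,-.2085,.2060]),feed=.03,f_stop=5)
wait(.2)
print(r,current_position(),current_opening(),current_contact_force(),current_moment(),current_t())
for n in("side","top"):
    c=capture(n);cv2.imwrite(f"pics/{n}5.png",cv2.resize(c["color"][160:340,190:390],None,fx=4,fy=4,interpolation=2)[:600]);pickle.dump(c,open(n+"5.pkl","wb"))
```

```text
[ 0.226   0.6631 -1.2099]
True [ 0.4795 -0.2085  0.208 ] 0.014660336090842165 [0.2434 1.3559 5.2501] [-0.139   0.1359 -0.1195] 10.9333
```

View pics/side5.png

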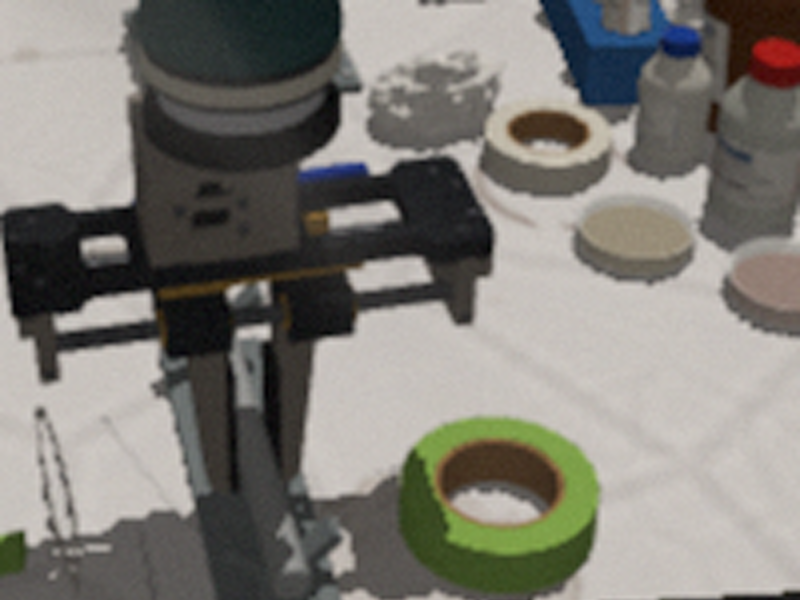

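View pics/top5.png

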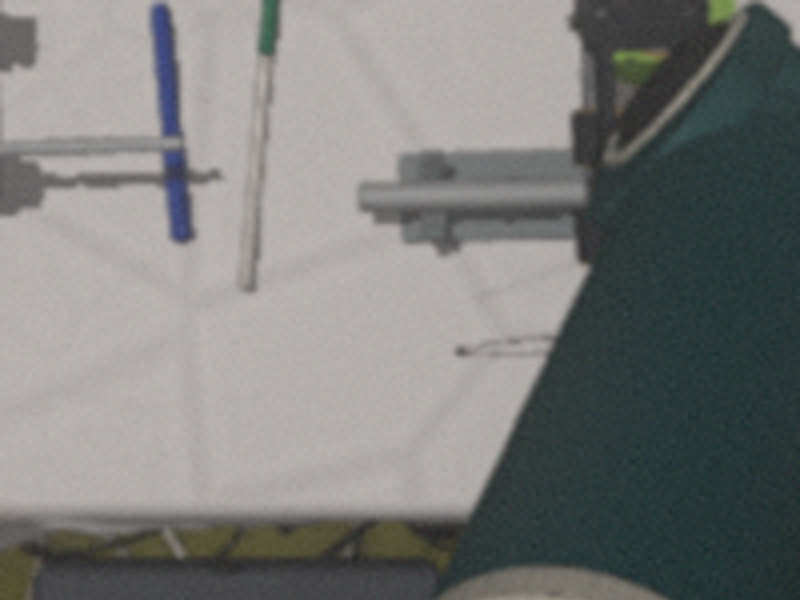

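Run:
```python
from h import *
c=pickle.load(open("side5.pkl","rb"))["color"]
cv2.imwrite("pics/s5b.png",cv2.resize(c[265:340,210:310],None,fx=7,fy=7,interpolation=2))
print(ray("top",zr(360,196,4,190,160),.037))
```

```text
[ 0.47763665 -0.07532881  0.037     ]
```

View pics/s5b.png

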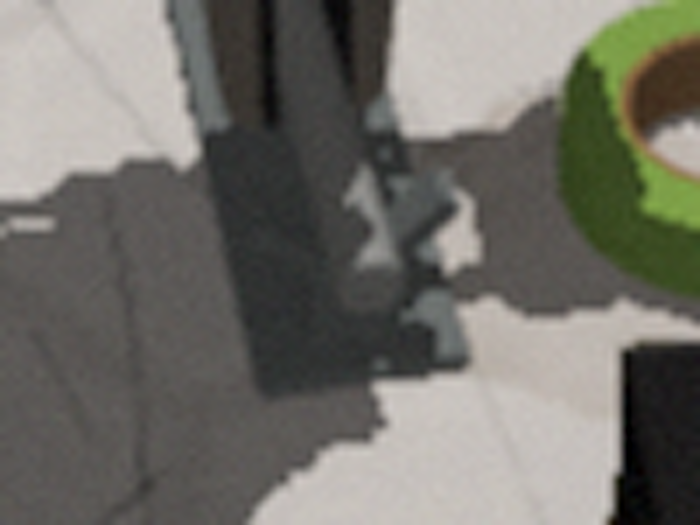

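The rod lies over both notches, and its near end sticks out past the near notch at crop (370,290). Its far end is at y≈-0.075, so the centre is about 12 mm from the middle. Seat it the last millimetre and release.

Run:
```python
from h import *
from bench import *
np.set_printoptions(precision=4,suppress=True)
print(move_l(np.array([.4797,-.2085,.2060]),feed=.02,f_stop=8),current_position(),current_contact_force())
let_go(); print(current_opening(),current_contact_force())
move_l(current_position()+[0,0,.15],feed=.12)
h=np.array([0.30,.45,.42]); 
try: move_to(h,current_ee_rot())
except MotionError as e: print(e)
print(current_position(),current_contact_force(),current_t())
for n in("side","top"):
    c=capture(n);cv2.imwrite(f"pics/{n}6.png",cv2.resize(c["color"][140:320,190:390],None,fx=4,fy=4,interpolation=2)[:600]);pickle.dump(c,open(n+"6.pkl","wb"))
```

```text
False [ 0.4797 -0.2088  0.2078] [-5.7402  2.999  22.2129]
0.091941297607515 [-0.5558  0.7728  0.3584]
[0.3009 0.4494 0.4199] [0.0259 0.29   0.1953] 16.3167
```

View pics/side6.png

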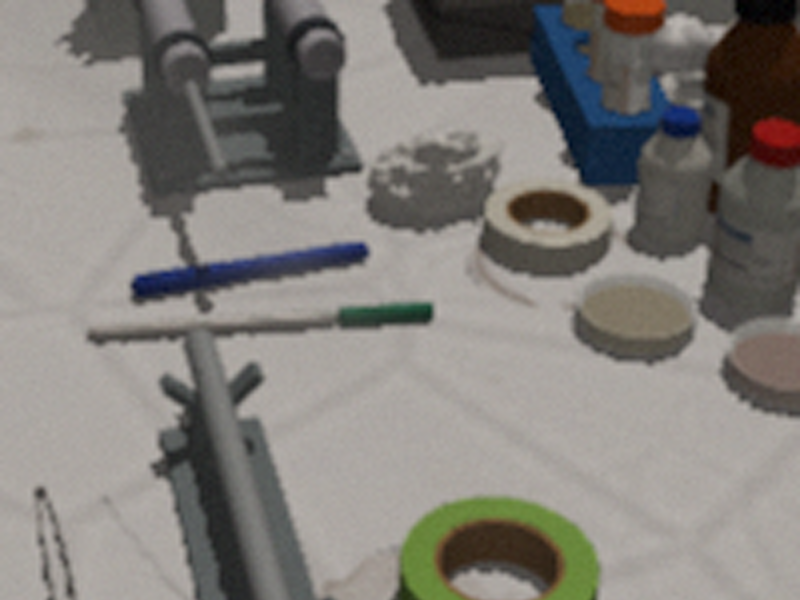

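View pics/top6.png

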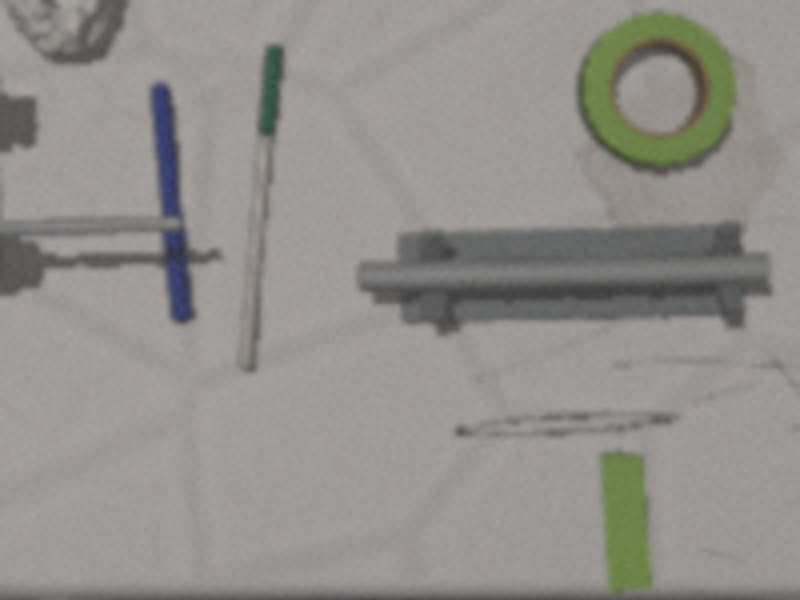

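Run:
```python
from h import *
np.set_printoptions(precision=4,suppress=True)
f=lambda u,v,z:ray("top",zr(u,v,4,190,140),z)
a,b=f(359,275,.036),f(769,269,.036)
e1=(f(398,232,.005)+f(402,325,.005))/2;e2=(f(742,224,.005)+f(742,318,.005))/2
print(a,b,np.linalg.norm(a-b),'rod c',(a+b)/2,'rest c',(e1+e2)/2,np.linalg.norm(e1-e2))
for z in(.03,.036,.042): print(z,(proj("side",((a+b)/2+[0,0,z-.036]))))
S=lambda p:(proj("side",p)-[190,140])*4
print('expected side far/near end',S(a),S(b))
c=pickle.load(open("side6.pkl","rb"))["color"]
cv2.imwrite("pics/s6b.png",cv2.resize(c[215:335,200:320],None,fx=5,fy=5,interpolation=2))
print('near end in next crop',(proj("side",b)-[200,215])*5)
d0=C["top"]["color"];print('thin end was top px',(np.array(zr(625,278,5,110,140))-[190,140])*4)
```

```text
[ 0.4782 -0.0748  0.036 ] [ 0.4812 -0.2956  0.036 ] 0.22079987031826387 rod c [ 0.4797 -0.1852  0.036 ] rest c [ 0.4792 -0.1942  0.005 ] 0.18994162383272703
0.03 [250.8917 262.8515]
0.036 [250.8126 260.2213]
0.042 [250.7329 257.5697]
expected side far/near end [203.7552 336.8911] [293.4019 663.729 ]
near end in next crop [316.7523 454.6613]
thin end was top px [178.4 220.8]
```

View pics/s6b.png

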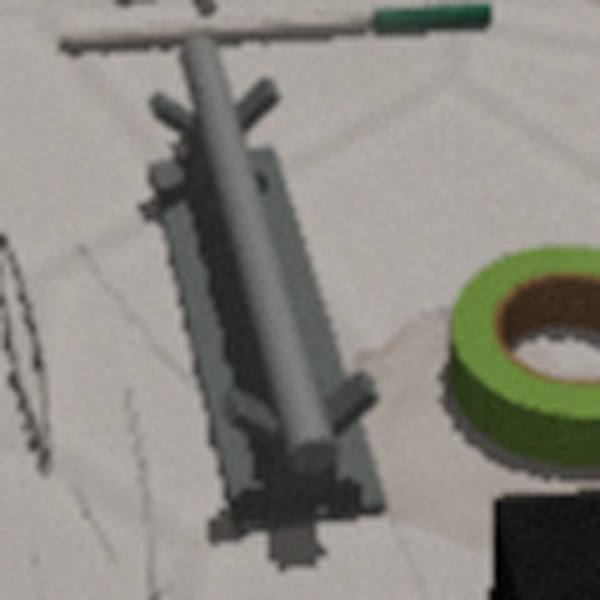

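The rod lies in both notches with both ends overhanging, about 9 mm off centre lengthwise and under 1 mm sideways. The thin rod's tip hasn't moved in the top crop, at (178,221).

Run:
```python
from bench import *
print(current_t()); hand_in()
```

```text
16.4167
the job is handed in; nothing more can be done
```

The thick rod is out of its tube and lying in both notches of the rest. I handed the job in at 16.4 s of the 42 s allowed; no verdict was reported.

| Check after release (camera images) | Measured | Allowed |
|---|---|---|
| Rod centre from the rest's middle, lengthwise | about 9 mm | 25 mm |
| Rod centre from the rest's middle, sideways | about 0.5 mm | 10 mm |
| Angle to the line of the notches | within about 1° | 10° |

- **Size checks:** the rod measured 221 mm (220 mm given) and the rest's base plate 190 mm (190 mm given).
- **Height:** I did not measure it separately. The side view shows the rod seated in both V notches, and its end sits within about 2 mm of where a 36 mm axis height puts it.
- **Other checks:** the thin rod's tip showed no visible shift, and the arm is parked clear of everything, with about 0.3 N left on the force reading.

Things that did not go as planned:
- **Sign error:** I first placed the rod 49 mm short of the rest's middle, because I took the offset between the grip and the rod's centre the wrong way round. The pictures showed this before lowering, and I corrected it in the air.
- **Deliberate offset:** I set the rod down short of centre so that the opening fingers would clear the green tape roll.
- **Last push:** the final seating push reached about 22 N upward on the wrist, about 17 N more than before it. The 8 N force stop did not trip, but this is below the limits.

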